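# Set the dial code and lock it with the guard plate

## Task

Seen from the robot's side of the resistance box, turn its left dial until the lug points to 12 o'clock (straight to the far long side) and its right dial until the lug points to 3 o'clock (straight out at the right end). With both dials set, take the guard plate out of its cradle by the sides of its grip block that the cradle leaves free, put it down on the free bench and take it again by the other two sides, then lower it, without dropping it, over the dials until it lies flat on the box with each lug in its notch. Leave the other things on the bench alone.

Things in the scene. Friction and masses are not known exactly. Their poses are not given: they have to be found in the camera images.
- unit: Resistance box: grey instrument 110 (x) x 200 (y) x 50 mm high, fixed, flat top. Origin: centre of its underside; x to its far long side, y to its left end; turned up to 0.35 rad. On top two black upright round dials, 32 mm diameter, 40 mm tall, axes at x = 0, y = +45 (left) and -45 mm (right), each ringed by 12 white ticks as on a clock.
- dial_left_grip (a point): On the axis of the left dial, 29 mm above the box's top (79 mm above the bench), 11 mm below the dial's top. The dial can be gripped across 32 mm at any yaw. At its foot a lug, 9 mm wide, in the lowest 10 mm, sticks out to 28 mm from the axis (keep fingertips above it); a white line on the dial's top points the same way.
- dial_right_grip (a point): The same point of the right dial, which is alike.
- dial_left (a joint): Direction of the left dial's lug in the box's frame, rad, growing counter-clockwise seen from above: 0 = 12 o'clock (box's +x; its code), -1.571 = 3 o'clock (box's -y). Range -2.6 to 0.6; starts between -1.45 and -0.5. Stiff (0.06 N m), stays where it is left.
- dial_right (a joint): The same for the right dial: its code is -1.571 = 3 o'clock. Range -2.3 to 1.0; starts between -1.05 and -0.12.
- guard_mid (a point): Centre of the guard, a bare aluminium plate 62 (x) x 152 (y) x 10 mm, 0.25 kg, with a grip block 52 (x) x 50 (y) mm on its middle rising 30 mm above the plate (40 mm over all). The point is on the middle axis, 20 mm above the underside; axes are the plate's. When seated its axes lie along the box's, the point over the box's centre, 70 mm above the bench.
- guard_left (a point): Centre, at mid-thickness (5 mm up), of the guard's 39 x 39 mm square opening for the left dial, at y = +45 mm of the plate; a 17 mm wide notch for the lug is cut through its +x rim. Seated, the dials' tops are level with the grip block's top and stand 4 mm from its y faces, so fingers have room only on its x faces.
- guard_right (a point): Centre of the like opening for the right dial, at y = -45 mm; its 17 mm notch is cut through the -y end rim. So the guard fits one way round only.
- cradle: Dark steel channel, fixed, 80 (x) x 164 (y) x 50 mm; origin: centre of its underside, y along it; turned up to 0.5 rad. The guard lies on its 8 mm floor, axes along the cradle's. Two full-length walls (68 mm apart inside, 2 mm above the grip block) leave fingers room only on the block's y faces. Ends open but for 6 mm sills.
- free_bench (a point): A point on the bench between box and cradle (these stand left and right of it, either way round): within 60 mm of y = 0, for x = 0.40 to 0.65 m, the bench is always free.
- drill: Cordless drill standing on its battery, 195 mm tall; leave alone. Origin: centre of its underside.
- multimeter: Yellow multimeter lying flat, 170 x 85 x 35 mm; leave alone. Origin: centre of its underside.
- spool: Grey solder spool, 60 mm diameter, 47 mm tall; leave alone. Origin: centre of its underside.
- screwdriver: Screwdriver lying flat, 200 mm long; leave alone. Origin under its middle.

How it is judged (in metres and radians):
On the way, in this order (a step that is already met when the one before it is completed fails the run):
1. both dials stand at their code while the guard is not yet on the box (value of joint dial_left between -0.16 and 0.16 rad and value of joint dial_right between -1.73 and -1.41 rad and horizontal distance between guard_mid and unit above 0.05 m), for 0.2 s.
2. the guard lies flat on the bench, let go (height (world z) of guard_mid below 0.023 m and angle between guard_mid's own z axis and vertical below 0.05 rad and contact force between guard and the fingers below 0.1 N and linear speed of guard below 0.03 m/s), for 0.1 s.
At the end, for the whole second after the job is handed in: Left dial within 0.16 rad of 12 o'clock, right dial within 0.16 rad of 3 o'clock; the guard at rest flat on the box's top (its height within 2.5 mm, tilt below 0.04 rad), centred within 7 mm and in line with the box within 0.15 rad (value of joint dial_left between -0.16 and 0.16 rad and value of joint dial_right between -1.73 and -1.41 rad and horizontal distance between guard_mid and unit below 0.007 m and z of guard_mid in the frame of unit between 0.067 and 0.0725 m and angle between guard_mid's own z axis and vertical below 0.04 rad and angle between the y axis of guard_mid and the y axis of unit, either way round below 0.15 rad and linear speed of guard below 0.02 m/s); the robot touches nothing.
It fails at once if the guard is dropped (falls freely faster than 0.5 m/s) (linear speed of guard above 0.5 m/s and contact force between guard and the fingers below 0.1 N).
It fails at once if the drill, multimeter, spool or screwdriver is shifted by more than 30 mm (distance of any of drill, multimeter, spool, screwdriver from where it was at the start of the episode above 0.03 m).
It also fails if it takes over 72 s, if anything falls off the work surface, if the arm or the gripper's body presses on something with over 40 N, if the wrist force passes 120 N, or if a joint passes its speed limit or range.

## Robot

A 6-joint arm with a two-finger parallel gripper is mounted at the origin on the work surface. World frame = base frame: x ahead of the robot, y to its left, z up, the work surface at z = 0. Lengths are in mm, angles in degrees, forces in N, time in s.
With the tool pointing down it reaches from about 350 to 850 mm from the base axis. Payload 8.1 kg.
Tool frame: the origin (TCP) lies between the finger pads; the fingertips stand r.nose_length ahead of it and the grasp point (between the pads) lies 3 mm ahead of it (r.nose_length is the distance from the TCP to the fingertips, in mm); x points along the fingers, y is the direction in which the jaws open and shut, and the axes are right-handed (so a half turn about x gives the same grasp; the last joint's range is limited). The gripper opens to 85 mm and grips with 20 to 120 N. Pads are 22 mm wide; open, the fingers measure 114 mm over their backs; the gripper's body (76 mm by 85 mm) begins 54 mm behind the grasp point. The pads swing forward as they close: fully open they stand 13 mm farther back than shut.
Start: joints at [67.701, 7.471, 85.268, -0, 87.261, -4.893], TCP at [179.467, 572.536, 253.292] pointing down, gripper open.
Joint ranges: [-169.43, 169.43], [-51.17, 129.36], [1.28, 143.12], [-76.62, 256.62], [0, 156.53], [-152.29, 152.29]. Speed limits (degrees/s): [136.94, 136.94, 159.86, 180, 180, 180].

## Interface

Orientations are given as [roll, pitch, yaw] about the fixed x, y, z axes, in that order (R = Rz(yaw) Ry(pitch) Rx(roll)).
In Python, from bench import sense, optics, order, r gives the robot as it stands.
- The arm moves only by the tool carry_out, never from a script. Its argument "commands" is one flat list of numbers, 7 for each row, row after row: the shift along the tool's x, y, z in m, then the turn, a rotation vector about the tool's x, y, z in degrees, then the closure, from -1 (fully open) to 1 (shut), so that 0 is half open. A call has 1 to 12 rows; each row is the pose to reach, as a shift and turn from the pose measured when the call began, along the tool's axes at that moment; what a row does not reach only later rows make up. A row lasts 1/8 s, in which the tool goes at most 62.5 mm and 10.7 degrees, less where a joint would pass 70% of its speed; a pose out of reach is approached as far as the arm can. A call with a gripper value outside its range is refused whole. The fingers move at their own pace and stop on an object; "grip_force" is the grip in N (left out, the last holds). Time passes only in rows, so rows that repeat a pose let the fingers close. It gives the time, the measured TCP pose, the force and the opening at its end, in the units of the state.
- sense(): the state, without advancing time (a new reading comes with each control period).
- optics.snapshot(name): name is "scene" or "top"; returns (picture, depth): 400x640x3 uint8, red, green, blue; 400x640 float32, mm along the optical axis (not along the pixel's ray), 0 where there is no reading.
- optics.calibration(name): a dict with "mtx" (3x3 intrinsics, pixels), "extrinsics" (4x4, takes a point from camera to world coordinates). Camera axes: x right, y up, looking along -z (the intrinsics and any distortion apply to the point x, -y, -z); pixel columns grow to the right and rows downward; lengths in mm; the calibration is good to about 2 mm. A picture is of the moment at which its call begins. calibration takes no time and is no camera call.
- order.hand_in(): hands the job in, once; it reports no verdict.
The state is a dict: "time": time; "joint_pos": joint angles; "qd": joint speeds; "joint_efforts": joint torques, N m; "tool_pos": TCP position; "tcp_rot": TCP orientation; "ft_force": force on the tool from outside, world axes, zero at the start; "wrist_torque": the same for the moment, N m; "finger_gap": finger opening in mm.
Only numpy, scipy, OpenCV 4.12 (cv2) and the standard library are available. Lean on these libraries where they do the work, as an engineer would, in place of code of your own. Each camera call takes 0.05 s, during which the arm holds its last target. There are 200 camera calls.

## Working session

There is one attempt and no reset: what is moved stays moved. The work goes in short steps, Python scripts to look and compute and a tool call to move; the robot and the scene stay as the last step left them, time stands still between calls to the robot, and variables do not carry over. Pictures are saved under pics/ and viewed, about 8 in all and at most 12, crops included, and the job is handed in when it is done.

Besides the shell and the picture viewer there is one more tool, called by a JSON object that holds its "op" and its "data", one argument or row to a line. carry_out: Moves the arm, as the interface text tells. Its arguments: {"type":"object","properties":{"commands":{"type":"array","items":{"type":"number"}},"grip_force":{"type":"number"}},"required":["commands"]}

```bash
mkdir -p pics; ls; python3 - <<'E'
from bench import sense,optics,order,r
import cv2,numpy as np
print(sense()); print(r.nose_length)
for n in("scene","top"):
    p,d=optics.snapshot(n); cv2.imwrite(f"pics/{n}0.png",p[:,:,::-1]); np.save(f"{n}0.npy",d)
    c=optics.calibration(n); print(n,c)
E
```

```text
pics
{'time': 0.0, 'joint_pos': array([ 6.77014701e+01,  7.51553296e+00,  8.53295458e+01,  9.98594312e-04,
        8.72609503e+01, -4.89476843e+00]), 'qd': array([ 0.00135034,  0.00098   ,  0.03894959, -0.0084866 ,  0.04114449,
        0.06844162]), 'joint_efforts': array([ 5.34266001e-04, -5.69392204e+01, -5.00550950e+01, -1.98651405e-04,
        1.44200778e-02, -5.42235125e-05]), 'tool_pos': array([179.25912884, 572.06498304, 252.23740465]), 'tcp_rot': array([ -95.43370593,   89.8939662 , -112.83751605]), 'ft_force': array([-0.02293196, -0.96429233, -0.94656923]), 'wrist_torque': array([ 0.02211296,  0.00704757, -0.00364182]), 'finger_gap': 85.64916902284395}
22.0
scene {'mtx': array([[488.46323309,   0.        , 318.68056615],
       [  0.        , 488.46323309, 199.75687063],
       [  0.        ,   0.        ,   1.        ]]), 'extrinsics': array([[-5.62099159e-01, -5.13242735e-01,  6.48557191e-01,
         1.54722554e+03],
       [ 8.27042961e-01, -3.55125409e-01,  4.35758975e-01,
         5.99015188e+02],
       [ 6.66900973e-03,  7.81324414e-01,  6.24089485e-01,
         9.78638102e+02],
       [ 0.00000000e+00,  0.00000000e+00,  0.00000000e+00,
         1.00000000e+00]])}
top {'mtx': array([[443.33634274,   0.        , 318.30346395],
       [  0.        , 443.33634274, 193.08824976],
       [  0.        ,   0.        ,   1.        ]]), 'extrinsics': array([[ 7.38859548e-03,  9.98059055e-01, -6.18347110e-02,
         5.23948178e+02],
       [-9.99851037e-01,  6.40897888e-03, -1.60258766e-02,
        -4.24049909e+01],
       [-1.55984739e-02,  6.19439086e-02,  9.97957734e-01,
         1.51925664e+03],
       [ 0.00000000e+00,  0.00000000e+00,  0.00000000e+00,
         1.00000000e+00]])}
```

View pics/top0.png

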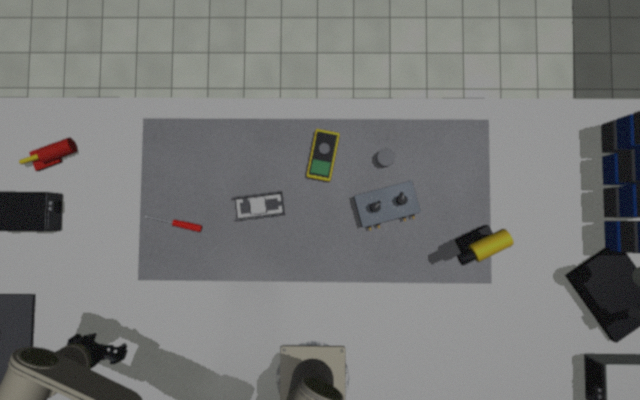

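View pics/scene0.png

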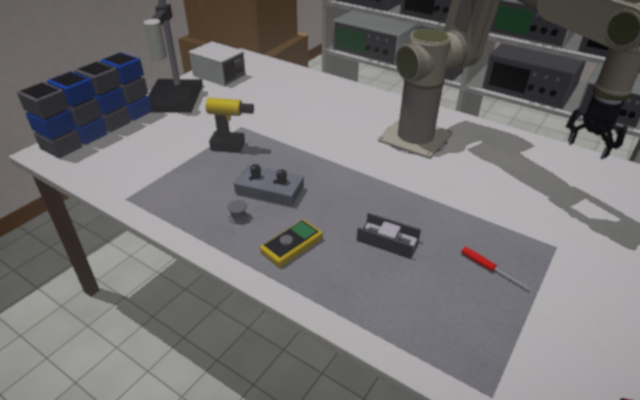

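The top view shows the box at about (385,205), cradle with guard at (258,206), spool (385,157), multimeter (322,155), drill (485,245), screwdriver (175,224). The scene view agrees. Next I measure the positions.

```bash
cat > h.py <<'E'
import numpy as np,cv2
from bench import sense,optics,order,r
from scipy.spatial.transform import Rotation as R
C={n:optics.calibration(n) for n in("top","scene")}
def cloud(n,d):
    K,E=C[n]["mtx"],C[n]["extrinsics"]; v,u=np.mgrid[:d.shape[0],:d.shape[1]]
    P=np.stack([(u-K[0,2])/K[0,0]*d,-(v-K[1,2])/K[1,1]*d,-d],-1)
    return P@E[:3,:3].T+E[:3,3]
def ray(n,uv,z):
    K,E=C[n]["mtx"],C[n]["extrinsics"]; uv=np.atleast_2d(uv).astype(float)
    D=np.stack([(uv[:,0]-K[0,2])/K[0,0],-(uv[:,1]-K[1,2])/K[1,1],-np.ones(len(uv))],-1)@E[:3,:3].T
    o=E[:3,3]; return o+D*((z-o[2])/D[:,2])[:,None]
def proj(n,P):
    K,E=C[n]["mtx"],C[n]["extrinsics"]; c=(np.atleast_2d(P)-E[:3,3])@E[:3,:3]
    return np.stack([K[0,0]*c[:,0]/-c[:,2]+K[0,2],K[1,1]*-c[:,1]/-c[:,2]+K[1,2]],-1)
def rect(xy):
    (c,wh,a)=cv2.minAreaRect(xy.astype(np.float32)); b=cv2.boxPoints((c,wh,a))
    e=[b[1]-b[0],b[2]-b[1]]; l=max(e,key=np.linalg.norm)
    return np.round(c,1),np.round(sorted(wh),1),round((np.degrees(np.arctan2(l[1],l[0]))%180)-90,2)
E
python3 - <<'E'
from h import *
for n in("top","scene"):
    d=np.load(n+"0.npy"); P=cloud(n,d)
    for nm,c in(("unit",(505,-265)),("cradle",(500,165))):
        near=(np.hypot(P[...,0]-c[0],P[...,1]-c[1])<135)
        print(n,nm,"bench",np.median(P[near&(P[...,2]<12)][:,2]))
        for lo,hi in((44,56),(38,44),(42,62),(75,100)):
            m=near&(P[...,2]>lo)&(P[...,2]<hi)
            if m.sum()>5: print(lo,hi,m.sum(),rect(P[m][:,:2]),np.round(np.median(P[m],0),1),np.round(P[m].mean(0),1))
t=cv2.imread("pics/top0.png")[170:240,220:430]; s=cv2.imread("pics/scene0.png")[150:265,225:430]
t=cv2.resize(t,(798,266),interpolation=cv2.INTER_CUBIC)
cv2.imwrite("pics/c.png",np.vstack([t,cv2.resize(s,(798,int(115*3.9)),interpolation=cv2.INTER_CUBIC)[:334]]))
E
```

```text
top unit bench 0.7103682886763636
44 56 1481 (array([ 579.7, -246.8]), array([110.8, 200.1]), np.float32(14.87)) [ 573.2 -246.2   50. ] [ 574.3 -246.4   50. ]
38 44 56 (array([ 578.8, -241.3]), array([110.5, 188.5]), np.float32(15.1)) [ 564.2 -228.9   42.9] [ 568.2 -237.2   42.7]
42 62 1591 (array([ 579.7, -246.9]), array([110.9, 200.1]), np.float32(14.33)) [ 573.2 -246.1   50. ] [ 574.5 -246.6   50.1]
75 100 168 (array([ 581.1, -246.5]), array([ 31.4, 121.7]), np.float32(15.34)) [ 581.6 -275.5   89.8] [ 581.  -248.    89.3]
top cradle bench 0.7280788359662438
44 56 380 (array([571.4, 181.8]), array([ 79.8, 160.2]), np.float32(7.52)) [571.  183.8  48.8] [571.4 182.2  48.9]
38 44 43 (array([570.4, 180.6]), array([ 78.1, 150.7]), np.float32(5.89)) [571.1 178.5  42.6] [572.4 176.7  42.2]
42 62 410 (array([571.4, 181.8]), array([ 79.8, 160.2]), np.float32(7.52)) [571.  182.1  48.5] [571.5 181.9  48.5]
scene unit bench -2.385018455806062
44 56 789 (array([ 580.8, -243.8]), array([111.4, 201.6]), np.float32(14.11)) [ 587.7 -239.8   50.2] [ 583.4 -236.3   50.1]
38 44 14 (array([ 558.1, -184. ]), array([ 50.5, 100.7]), np.float32(41.64)) [ 540.2 -153.9   42.9] [ 536.4 -160.    42. ]
42 62 840 (array([ 580.8, -243.8]), array([111.4, 201.6]), np.float32(14.11)) [ 587.9 -238.7   50.3] [ 583.7 -235.8   50.5]
75 100 180 (array([ 587.4, -241. ]), array([ 37.1, 121.9]), np.float32(15.13)) [ 588.4 -210.9   87.5] [ 589.9 -237.4   86.2]
scene cradle bench 0.025146191097519477
44 56 530 (array([576.8, 187.5]), array([ 86.8, 163.8]), np.float32(7.65)) [576.  186.7  48.6] [576.9 185.5  48.6]
38 44 163 (array([578.3, 187.2]), array([ 83.5, 162.9]), np.float32(6.8)) [554.1 191.   41.2] [577.  186.   41.2]
42 62 592 (array([576.8, 187.5]), array([ 86.8, 163.8]), np.float32(7.65)) [576.4 186.7  48.2] [577.  184.9  48. ]
```

View pics/c.png

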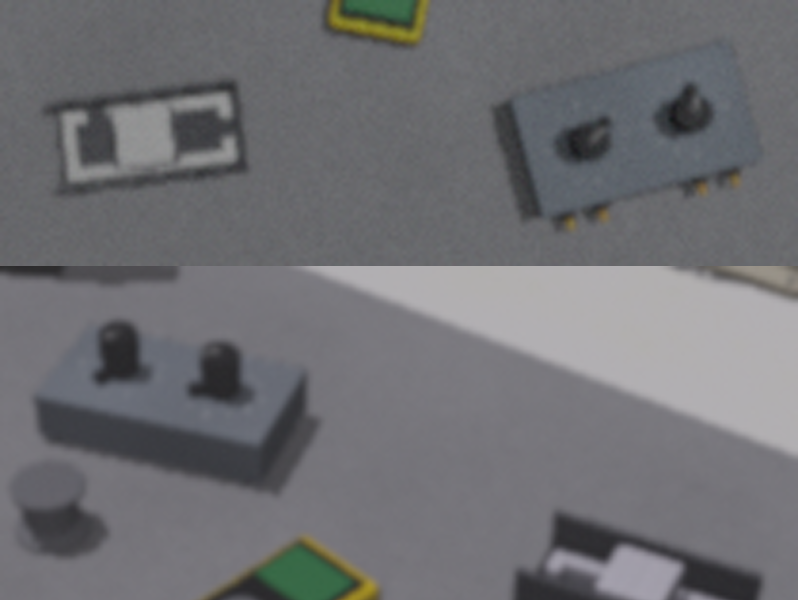

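The crop shows the guard's notches at the far rim (left opening) and the right end, so it lies the right way round. The left line points to about -59° in the world and the right one to about -4°, with the box at a yaw of about +15°. Next I refine the dial positions and write a helper for the moves.

```bash
cat >> h.py <<'E'
def goal(xyz,yaw):
    "shift (m) and rotvec (deg) for a TCP pose, tool x down, tool y at world angle yaw (mod 180)"
    s=sense(); T=R.from_euler("xyz",s["tcp_rot"],degrees=True); M=T.as_matrix(); best=None
    cur=np.degrees(np.arctan2(M[1,1],M[0,1]))
    for k in(0,180):
        y=np.radians(yaw+k); Y=np.array([np.cos(y),np.sin(y),0]);X=np.array([0,0,-1.])
        G=R.from_matrix(np.stack([X,Y,np.cross(X,Y)],1)); v=(T.inv()*G).as_rotvec(degrees=True)
        if best is None or np.linalg.norm(v)<np.linalg.norm(best): best=v
    print("t",s["time"],"tcp",np.round(s["tool_pos"],1),"yaw",round(cur,1),"j",np.round(s["joint_pos"],0),"F",np.round(s["ft_force"],1),"gap",round(s["finger_gap"],1))
    print("ROW",np.round(M.T@(np.array(xyz)-s["tool_pos"])/1000,4).tolist(),np.round(best,2).tolist())
E
python3 - <<'E'
from h import *
yx=np.array([-np.sin(np.radians(14.9)),np.cos(np.radians(14.9))])
for n in("top","scene"):
    P=cloud(n,np.load(n+"0.npy"))
    for s,nm in((1,"L"),(-1,"R")):
        c=np.array([580.2,-246])+s*45*yx
        m=(np.hypot(P[...,0]-c[0],P[...,1]-c[1])<28)&(P[...,2]>86)&(P[...,2]<95)
        print(n,nm,c.round(1),m.sum(),cv2.minEnclosingCircle(P[m][:,:2].astype(np.float32)),P[m].mean(0).round(1))
    # guard white mask
    im=cv2.imread(f"pics/{n}0.png").astype(int)
    m=(np.hypot(P[...,0]-572,P[...,1]-183)<95)&(im.min(-1)>135)&(P[...,2]>30)&(P[...,2]<60)
    v,u=np.nonzero(m); print(n,"block",m.sum(),rect(ray(n,np.stack([u,v],1),48)[:,:2]),P[m].mean(0))
    m2=(np.hypot(P[...,0]-572,P[...,1]-183)<95)&(im.min(-1)>125)
    v,u=np.nonzero(m2&(P[...,2]<30)); q=ray(n,np.stack([u,v],1),18)[:,:2]; print(n,"plate",rect(q))
goal((568.6,-202.5,180),14.9)
E
```

```text
top L [ 568.6 -202.5] 64 ((568.6936645507812, -204.00338745117188), 15.753390312194824) [ 568.4 -203.4   89.9]
top R [ 591.8 -289.5] 71 ((592.0838012695312, -289.4433898925781), 16.53155517578125) [ 592.5 -289.3   90.4]
top block 186 (array([573.6, 184.5]), array([44.2, 46.7]), np.float32(-82.79)) [573.95823612 183.98432981  47.70332217]
top plate (array([573.2, 183.4]), array([ 58.2, 149.1]), np.float32(7.31))
scene L [ 568.6 -202.5] 55 ((575.1884765625, -198.74464416503906), 18.872453689575195) [ 576.  -198.1   90. ]
scene R [ 591.8 -289.5] 54 ((600.162353515625, -284.2467041015625), 17.224853515625) [ 599.5 -283.7   89.8]
scene block 191 (array([577.6, 187.2]), array([48. , 48.6]), np.float32(7.18)) [578.81372303 188.33950445  48.57216847]
scene plate (array([560., 186.]), array([ 29.1, 151. ]), np.float32(6.83))
t 0.1 tcp [179.3 572.1 252.4] yaw 72.6 j [68.  8. 85. -0. 87. -5.] F [ 0.4 -0.5  0.2] gap 85.4
ROW [0.0733, -0.6226, 0.6032] [57.69, 0.04, 0.09]
```

{"op": "carry_out", "data": {
  "commands": [0.0733,-0.6226,0.6032,42.7,0,0,-1,0.0733,-0.6226,0.6032,42.7,0,0,-1,0.0733,-0.6226,0.6032,42.7,0,0,-1,0.0733,-0.6226,0.6032,42.7,0,0,-1,0.0733,-0.6226,0.6032,42.7,0,0,-1,0.0733,-0.6226,0.6032,42.7,0,0,-1,0.0733,-0.6226,0.6032,42.7,0,0,-1,0.0733,-0.6226,0.6032,42.7,0,0,-1,0.0733,-0.6226,0.6032,42.7,0,0,-1,0.0733,-0.6226,0.6032,42.7,0,0,-1,0.0733,-0.6226,0.6032,42.7,0,0,-1,0.0733,-0.6226,0.6032,42.7,0,0,-1]
}}

```text
time: 1.6
tool_pos: [515.2, -97.4, 189.7]
tcp_rot: [-59.4, 89.9, -119.5]
ft_force: [1.3, -0.3, 0.9]
finger_gap: 85.4
```

```bash
python3 -c "
from h import *
goal((568.6,-203,140),30)"
```

```text
t 1.6 tcp [515.2 -97.4 189.7] yaw 29.9 j [-16.  -2. 102.  -0.  80. -46.] F [ 1.3 -0.3  0.9] gap 85.4
ROW [0.0498, -0.0062, 0.1181] [-0.13, 0.04, 0.07]
```

{"op": "carry_out", "data": {
  "commands": [0.0498,-0.0062,0.1181,0,0,0,-1,0.0498,-0.0062,0.1181,0,0,0,-1,0.0498,-0.0062,0.1181,0,0,0,-1,0.0498,-0.0062,0.1181,0,0,0,-1,0.0498,-0.0062,0.1181,0,0,0,-1]
}}

```text
time: 2.22
tool_pos: [568.8, -201.9, 141.2]
tcp_rot: [-8.3, 89.9, -68.4]
ft_force: [0.7, 0.3, -0.2]
finger_gap: 85.5
```

```bash
python3 - <<'E'
from h import *
goal((568.6,-203,85),30)
o=[]
for n in("top","scene"):
    p,d=optics.snapshot(n); u,v=proj(n,[568,-203,90])[0].astype(int)
    o.append(cv2.resize(p[v-40:v+40,u-40:u+40,::-1],(400,400),interpolation=cv2.INTER_CUBIC))
cv2.imwrite("pics/d.png",np.hstack(o))
E
```

```text
t 2.225 tcp [ 568.8 -201.9  141.2] yaw 29.9 j [-24.  12.  92.  -0.  76. -54.] F [ 0.7  0.3 -0.2] gap 85.5
ROW [0.0562, -0.0007, 0.0007] [-0.06, 0.1, 0.01]
```

View pics/d.png

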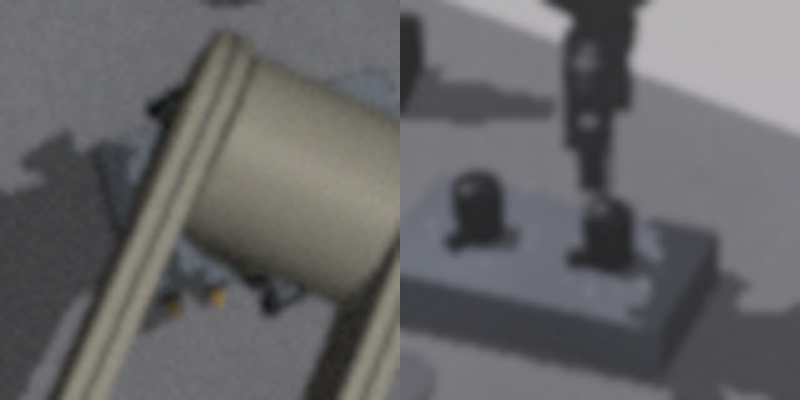

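Left (top): the wrist hides the dial. Right (scene): the fingers, near (592,190), stand above the left dial at (607,220), and the remaining sideways offset is within reading error. I go down and grip gently.

{"op": "carry_out", "data": {
  "commands": [0.056,-0.0005,0.001,0,0,0,-1,0.056,-0.0005,0.001,0,0,0,-1,0.056,-0.0005,0.001,0,0,0,-1,0.056,-0.0005,0.001,0,0,0,0,0.056,-0.0005,0.001,0,0,0,0.2,0.056,-0.0005,0.001,0,0,0,0.4,0.056,-0.0005,0.001,0,0,0,0.6,0.056,-0.0005,0.001,0,0,0,0.6,0.056,-0.0005,0.001,0,0,0,0.6],
  "grip_force": 30
}}

```text
time: 3.45
tool_pos: [572.7, -202.1, 87.8]
tcp_rot: [50.2, 89.5, -9.8]
ft_force: [10.1, 6.9, 2.4]
finger_gap: 31.1
```

```bash
python3 -c "
from h import *
print(sense()['wrist_torque'])
goal((568.6,-203,85),105)"
```

```text
[ 1.06688208 -1.56823831 -0.04389317]
t 3.45 tcp [ 572.7 -202.1   87.8] yaw 30.0 j [-24.  16.  94.   0.  70. -54.] F [10.1  6.9  2.4] gap 31.1
ROW [0.0027, -0.004, -0.0012] [-75.0, 0.52, -0.12]
```

{"op": "carry_out", "data": {
  "commands": [0,0,-0.001,-8,0,0,0.6,0,0,-0.001,-16,0,0,0.6,0,0,-0.001,-24,0,0,0.6,0,0,-0.001,-32,0,0,0.6,0,0,-0.001,-40,0,0,0.6,0,0,-0.001,-48,0,0,0.6,0,0,-0.001,-56,0,0,0.6,0,0,-0.001,-64,0,0,0.6,0,0,-0.001,-70,0,0,0.6,0,0,-0.001,-75,0,0,0.6,0,0,-0.001,-75,0,0,0.6,0,0,-0.001,-75,0,0,0.6],
  "grip_force": 40
}}

```text
time: 4.95
tool_pos: [573.6, -200.3, 87.9]
tcp_rot: [-18.0, 89.3, -3.0]
ft_force: [8.2, 3.4, -5.2]
finger_gap: 30.6
```

```bash
python3 - <<'E'
from h import *
print(sense()['wrist_torque'])
goal((572.2,-201,180),105)
p,d=optics.snapshot("scene"); u,v=proj("scene",[572,-201,80])[0].astype(int)
cv2.imwrite("pics/e.png",cv2.resize(p[v-30:v+30,u-50:u+30,::-1],(800,600),interpolation=cv2.INTER_CUBIC))
E
```

```text
[ 0.47966895 -1.30388614  0.10554898]
t 4.95 tcp [ 573.6 -200.3   87.9] yaw 105.0 j [ -24.   16.   94.    0.   70. -129.] F [ 8.2  3.4 -5.2] gap 30.6
ROW [-0.0921, -0.0006, -0.0005] [0.03, 0.63, 0.2]
```

View pics/e.png

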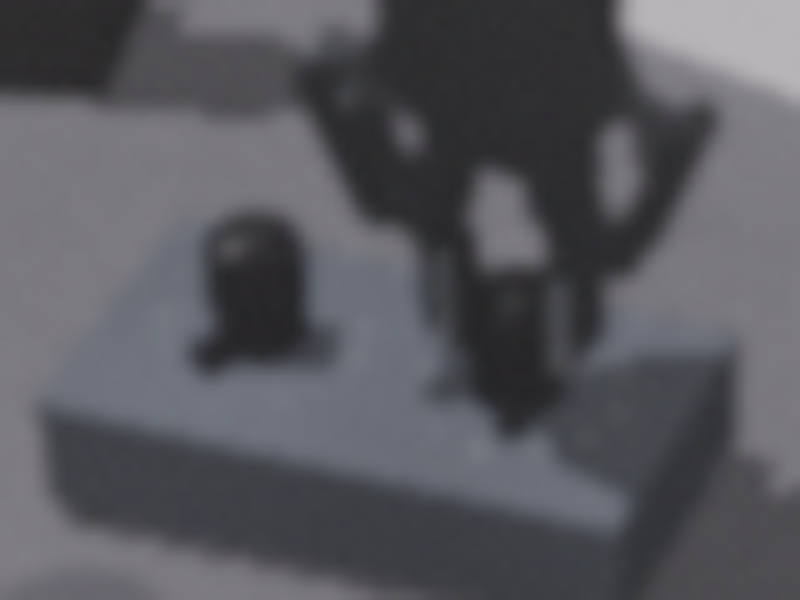

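The lug at (513,425), below the dial's centre at (508,340), now points near 12 o'clock. From the two grips the dial's axis is about (571.8,-200.7), so the top camera reads about 4 mm short. I release it and go to the right dial.

{"op": "carry_out", "data": {
  "commands": [0,0,0,0,0,0,-1,0,0,0,0,0,0,-1,0,0,0,0,0,0,-1,-0.04,0,0,0,0.6,0,-1,-0.065,0,-0.001,0,0.6,0,-1,-0.065,-0.045,-0.001,0,0.6,0,-1,-0.065,-0.09,-0.0015,5,0.6,0,-1,-0.065,-0.09,-0.0015,5,0.6,0,-1,-0.065,-0.09,-0.0015,5,0.6,0,-1,-0.065,-0.09,-0.0015,5,0.6,0,-1]
}}

```text
time: 6.25
tool_pos: [594.6, -286.6, 153.2]
tcp_rot: [-78.1, 89.9, -68.0]
ft_force: [-0.7, 0.7, 0.0]
finger_gap: 85.6
```

```bash
python3 -c "
from h import *
goal((595.3,-287.4,86),100)"
```

```text
t 6.25 tcp [ 594.6 -286.6  153.2] yaw 100.1 j [ -30.   20.   81.   -0.   79. -130.] F [-0.7  0.7  0. ] gap 85.6
ROW [0.0672, -0.0007, 0.0005] [0.09, 0.03, 0.15]
```

{"op": "carry_out", "data": {
  "commands": [0.067,-0.001,0.0005,0,0,0,-1,0.067,-0.001,0.0005,0,0,0,-1,0.067,-0.001,0.0005,0,0,0,-1,0.067,-0.001,0.0005,0,0,0,0,0.067,-0.001,0.0005,0,0,0,0.2,0.067,-0.001,0.0005,0,0,0,0.4,0.067,-0.001,0.0005,0,0,0,0.6,0.067,-0.001,0.0005,0,0,0,0.6,0.067,-0.001,0.0005,0,0,0,0.6],
  "grip_force": 35
}}

```text
time: 7.38
tool_pos: [595.9, -287.5, 87.7]
tcp_rot: [-58.0, 89.8, -47.9]
ft_force: [-1.8, 3.1, 7.5]
finger_gap: 31.0
```

{"op": "carry_out", "data": {
  "commands": [0,0,0,8,0,0,0.6,0,0,0,16,0,0,0.6,0,0,0,24,0,0,0.6,0,0,0,32,0,0,0.6,0,0,0,40,0,0,0.6,0,0,0,48,0,0,0.6,0,0,0,56,0,0,0.6,0,0,0,64,0,0,0.6,0,0,0,71,0,0,0.6,0,0,0,71,0,0,0.6,0,0,0,71,0,0,0.6]
}}

```text
time: 8.75
tool_pos: [596.0, -287.0, 87.8]
tcp_rot: [23.5, 89.8, -37.2]
ft_force: [-0.3, 3.9, 1.0]
finger_gap: 30.8
```

```bash
python3 -c "
from h import *
goal((560,-60,200),60)"
```

```text
t 8.75 tcp [ 596.  -287.    87.8] yaw 29.3 j [-30.  24.  84.  -0.  72. -59.] F [-0.3  3.9  1. ] gap 30.8
ROW [-0.1127, 0.0797, -0.2154] [-30.74, 0.16, -0.02]
```

{"op": "carry_out", "data": {
  "commands": [0,0,0,0,0,0,-1,0,0,0,0,0,0,-1,0,0,0,0,0,0,-1,-0.06,0,0,0,0,0,-1,-0.112,0,0,0,0,0,-1,-0.112,0.1416,-0.295,-68,0,0,-1,-0.112,0.1416,-0.295,-68,0,0,-1,-0.112,0.1416,-0.295,-68,0,0,-1,-0.112,0.1416,-0.295,-68,0,0,-1,-0.112,0.1416,-0.295,-68,0,0,-1,-0.112,0.1416,-0.295,-68,0,0,-1,-0.112,0.1416,-0.295,-68,0,0,-1]
}}

```text
time: 10.25
tool_pos: [574.9, 41.6, 199.4]
tcp_rot: [-38.9, 89.8, -31.2]
ft_force: [0.4, -0.6, 0.3]
finger_gap: 85.5
```

```bash
python3 - <<'E'
from h import *
goal((575,185,150),97.3)
th=np.radians(15.3); ex=np.array([np.cos(th),np.sin(th)]);ey=np.array([-ex[1],ex[0]])
o=[]
for n in("top","scene"):
    p,d=optics.snapshot(n); cv2.imwrite(f"pics/{n}1.png",p[:,:,::-1]); np.save(n+"1.npy",d)
    P=cloud(n,d); c=np.array([584,-244])
    # shift the view so that its dials sit where the fingers found them, rectify into the box frame
    off=np.array([-4,-2]) if n=="top" else np.array([3.5,3.])
    q=np.float32([proj(n,[*(c+off+a*ex*60+b*ey*105),55])[0] for a,b in((1,1),(1,-1),(-1,-1),(-1,1))])
    H=cv2.getPerspectiveTransform(q,np.float32([[0,0],[630,0],[630,290],[0,290]]))
    o.append(cv2.warpPerspective(p,H,(630,290),flags=cv2.INTER_CUBIC))
cv2.imwrite("pics/f.png",cv2.convertScaleAbs(np.vstack(o)[:,:,::-1],alpha=1.6))
E
```

```text
t 10.25 tcp [574.9  41.6 199.4] yaw 97.7 j [ -1.   5.  93.  -0.  81. -99.] F [ 0.4 -0.6  0.3] gap 85.5
ROW [0.0492, 0.1422, 0.0191] [0.36, 0.14, 0.11]
```

View pics/f.png

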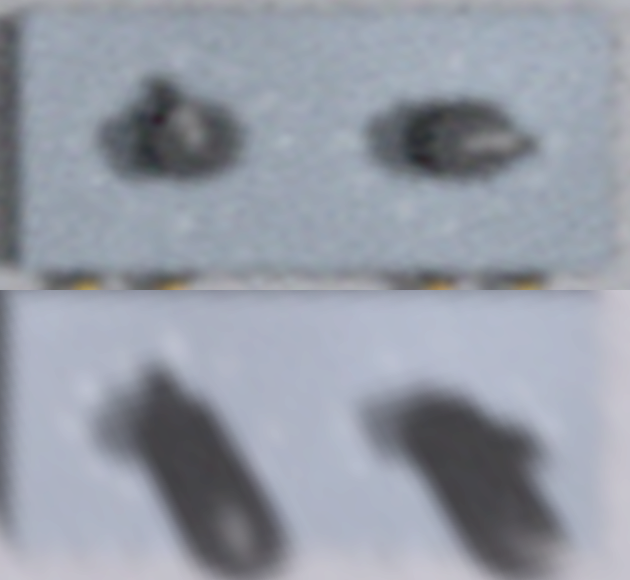

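```bash
python3 - <<'E'
from h import *
th=np.radians(15.3)
for n,k in(("top",0),("scene",0),("top",1),("scene",1)):
    g=cv2.cvtColor(cv2.imread(f"pics/{n}{k}.png"),cv2.COLOR_BGR2GRAY).astype(np.float32)
    P=cloud(n,np.load(f"{n}{k}.npy"));m=(np.hypot(P[...,0]-584,P[...,1]+244)<135)&(P[...,2]>46)&(P[...,2]<54)
    c,wh,a=rect(P[m][:,:2]); off=c-[583.9,-243.9]; print(n,k,"box",c,wh,a)
    for nm,s in(("L",1),("R",-1)):
        cc=np.array([583.9,-243.9])+off+s*45*np.array([-np.sin(th),np.cos(th)])
        A=np.arange(-180,180,10); row=[]
        for rr in(22,25): 
            q=np.array([[cc[0]+rr*np.cos(th+np.radians(a)),cc[1]+rr*np.sin(th+np.radians(a)),57] for a in A])
            uv=proj(n,q).astype(np.float32); row.append(cv2.remap(g,uv[:,0],uv[:,1],cv2.INTER_CUBIC))
        v=np.mean(row,0); print(nm,{int(a):int(x) for a,x in zip(A,v) if -150<=a<=90})
E
```

```text
top 0 box [ 620.4 -235.3] [192.3 199.8] 15.32
L {-150: 91, -140: 96, -130: 100, -120: 100, -110: 98, -100: 99, -90: 95, -80: 96, -70: 97, -60: 91, -50: 94, -40: 98, -30: 104, -20: 105, -10: 104, 0: 102, 10: 103, 20: 103, 30: 104, 40: 101, 50: 92, 60: 92, 70: 99, 80: 95, 90: 98}
R {-150: 63, -140: 86, -130: 101, -120: 107, -110: 107, -100: 104, -90: 103, -80: 105, -70: 103, -60: 100, -50: 99, -40: 102, -30: 107, -20: 106, -10: 104, 0: 106, 10: 106, 20: 106, 30: 105, 40: 102, 50: 99, 60: 98, 70: 103, 80: 103, 90: 104}
scene 0 box [ 620.3 -230.8] [184.8 203.9] 17.36
L {-150: 50, -140: 54, -130: 70, -120: 92, -110: 103, -100: 105, -90: 104, -80: 105, -70: 105, -60: 105, -50: 105, -40: 105, -30: 103, -20: 101, -10: 101, 0: 98, 10: 99, 20: 103, 30: 105, 40: 106, 50: 107, 60: 107, 70: 107, 80: 107, 90: 108}
R {-150: 57, -140: 72, -130: 93, -120: 107, -110: 112, -100: 111, -90: 110, -80: 110, -70: 111, -60: 110, -50: 110, -40: 110, -30: 109, -20: 107, -10: 105, 0: 103, 10: 105, 20: 108, 30: 109, 40: 110, 50: 110, 60: 110, 70: 111, 80: 113, 90: 113}
top 1 box [ 620.  -235.7] [191.4 199.5] 15.
[... 563 characters left out ...]
130: 111, -120: 111, -110: 110, -100: 111, -90: 111, -80: 110, -70: 110, -60: 110, -50: 110, -40: 110, -30: 110, -20: 108, -10: 108, 0: 107, 10: 107, 20: 109, 30: 110, 40: 111, 50: 111, 60: 111, 70: 112, 80: 113, 90: 113}
R {-150: 91, -140: 109, -130: 115, -120: 118, -110: 118, -100: 115, -90: 115, -80: 115, -70: 115, -60: 115, -50: 116, -40: 117, -30: 116, -20: 114, -10: 114, 0: 112, 10: 114, 20: 116, 30: 116, 40: 116, 50: 116, 60: 116, 70: 117, 80: 118, 90: 119}<stdin>:13: DeprecationWarning: Conversion of an array with ndim > 0 to a scalar is deprecated, and will error in future. Ensure you extract a single element from your array before performing this operation. (Deprecated NumPy 1.25.)
```

```bash
python3 - <<'E' 2>/dev/null
from h import *
th=np.radians(15.3); Rm=np.array([[np.cos(th),-np.sin(th)],[np.sin(th),np.cos(th)]])
for n,k in(("top",0),("scene",0),("top",1),("scene",1)):
    g=cv2.cvtColor(cv2.imread(f"pics/{n}{k}.png"),cv2.COLOR_BGR2GRAY).astype(np.float32)
    P=cloud(n,np.load(f"{n}{k}.npy"));b=(P[...,:2]-[583.9,-243.9])@Rm
    m=(abs(b[...,0])<68)&(abs(b[...,1])<112)&(P[...,2]>46)&(P[...,2]<54)
    c,wh,a=rect(P[m][:,:2]); print(n,k,"box",c,wh,a)
    for nm,s in(("L",1),("R",-1)):
        cc=c+Rm@[0,45*s]; A=np.arange(-150,100,10); row=[]
        for rr in(22,24,26): 
            q=np.c_[np.array([cc+Rm@[rr*np.cos(t),rr*np.sin(t)] for t in np.radians(A)]),np.full(len(A),57)]
            uv=proj(n,q).astype(np.float32); row.append(cv2.remap(g,uv[:,:1],uv[:,1:],cv2.INTER_CUBIC)[:,0])
        v=np.mean(row,0); print(nm," ".join(f"{a}:{x:.0f}" for a,x in zip(A,v)))
E
```

```text
top 0 box [ 580.5 -246.2] [109.7 199.8] 15.32
L -150:99 -140:97 -130:96 -120:97 -110:92 -100:94 -90:93 -80:89 -70:80 -60:61 -50:52 -40:73 -30:93 -20:94 -10:96 0:98 10:97 20:97 30:94 40:83 50:75 60:69 70:62 80:63 90:62
R -150:98 -140:100 -130:97 -120:96 -110:92 -100:90 -90:88 -80:84 -70:89 -60:92 -50:96 -40:89 -30:66 -20:51 -10:59 0:88 10:99 20:100 30:98 40:86 50:76 60:72 70:62 80:62 90:63
scene 0 box [ 587.2 -241.2] [116.6 203.5] 16.98
L -150:42 -140:42 -130:44 -120:63 -110:88 -100:97 -90:91 -80:79 -70:66 -60:58 -50:56 -40:62 -30:77 -20:89 -10:95 0:96 10:91 20:88 30:81 40:70 50:66 60:65 70:66 80:68 90:73
R -150:42 -140:41 -130:41 -120:53 -110:77 -100:97 -90:106 -80:109 -70:109 -60:107 -50:99 -40:85 -30:65 -20:50 -10:50 0:67 10:81 20:82 30:77 40:74 50:70 60:67 70:65 80:69 90:75
top 1 box [ 580.5 -246.5] [109.6 199.5] 15.3
L -150:100 -140:100 -130:100 -120:98 -110:94 -100:96 -90:96 -80:94 -70:93 -60:97 -50:94 -40:92 -30:94 -20:96 -10:94 0:84 10:60 20:48 30:65 40:77 50:76 60:76 70:65 80:63 90:63
R -150:102 -140:100 -130:101 -120:97 -110:91 -100:74 -90:68 -80:83 -70:93 -60:95 -50:96 -40:94 -30:99 -20:104 -10:103 0:107 10:104 20:102 30:100 40:86 50:76 60:73 70:65 80:62 90:64
scene 1 box [ 586.6 -242.2] [117.6 201.7] 15.78
L -150:48 -140:45 -130:46 -120:68 -110:97 -100:109 -90:112 -80:112 -70:112 -60:111 -50:111 -40:110 -30:109 -20:106 -10:101 0:90 10:63 20:49 30:56 40:65 50:66 60:68 70:70 80:71 90:77
R -150:45 -140:45 -130:45 -120:51 -110:60 -100:59 -90:64 -80:77 -70:94 -60:106 -50:112 -40:114 -30:115 -20:113 -10:107 0:101 10:94 20:84 30:75 40:72 50:68 60:66 70:67 80:70 90:78
```

The annulus test, in both cameras, gives the left lug at +20° (it started at -53° and turned 73°) and the right lug at about -91°. The left dial needs -20°, so I go back to it.

```bash
python3 -c "
from h import *
goal((571.8,-200.7,160),75)"
```

```text
t 10.35 tcp [575.1  40.2 199.4] yaw 97.4 j [ -1.   5.  93.  -0.  81. -98.] F [ 0.3 -0.  -0.2] gap 85.5
ROW [0.0398, -0.2384, -0.0342] [22.37, 0.16, 0.1]
```

{"op": "carry_out", "data": {
  "commands": [0.0398,-0.2384,-0.0342,22.4,0,0,-1,0.0398,-0.2384,-0.0342,22.4,0,0,-1,0.0398,-0.2384,-0.0342,22.4,0,0,-1,0.0398,-0.2384,-0.0342,22.4,0,0,-1,0.0398,-0.2384,-0.0342,22.4,0,0,-1,0.0398,-0.2384,-0.0342,22.4,0,0,-1,0.0398,-0.2384,-0.0342,22.4,0,0,-1]
}}

```text
time: 11.22
tool_pos: [572.1, -199.8, 160.3]
tcp_rot: [-16.9, 89.8, -31.9]
ft_force: [0.4, -0.4, 0.7]
finger_gap: 85.3
```

```bash
python3 -c "
from h import *
goal((571.8,-200.7,86),75)"
```

```text
t 11.225 tcp [ 572.1 -199.8  160.3] yaw 75.0 j [-24.  12.  90.  -0.  78. -99.] F [ 0.4 -0.4  0.7] gap 85.3
ROW [0.0743, -0.0009, -0.0003] [0.0, 0.19, 0.06]
```

{"op": "carry_out", "data": {
  "commands": [0.074,-0.001,0,0,0,0,-1,0.074,-0.001,0,0,0,0,-1,0.074,-0.001,0,0,0,0,-1,0.074,-0.001,0,0,0,0,0,0.074,-0.001,0,0,0,0,0.2,0.074,-0.001,0,0,0,0,0.4,0.074,-0.001,0,0,0,0,0.6,0.074,-0.001,0,0,0,0,0.6,0.074,-0.001,0,0,0,0,0.6]
}}

```text
time: 12.35
tool_pos: [573.0, -200.8, 87.9]
tcp_rot: [-5.4, 89.7, -20.4]
ft_force: [-1.0, 2.9, 6.7]
finger_gap: 30.8
```

{"op": "carry_out", "data": {
  "commands": [0,0,0,7,0,0,0.6,0,0,0,14,0,0,0.6,0,0,0,20,0,0,0.6,0,0,0,20,0,0,0.6,0,0,0,20,0,0,0.6,0,0,0,20,0,0,-1,0,0,0,20,0,0,-1,0,0,0,20,0,0,-1,-0.06,0,0,20,0,0,-1,-0.112,0,0,20,0,0,-1,-0.112,0,0,20,0,0,-1]
}}

```text
time: 13.72
tool_pos: [575.6, -201.9, 206.7]
tcp_rot: [12.2, 89.1, -22.7]
ft_force: [1.2, 0.1, 0.7]
finger_gap: 85.9
```

```bash
python3 -c "
from h import *
goal((575,60,200),97.3)"
```

```text
t 13.725 tcp [ 575.6 -201.9  206.7] yaw 55.0 j [-24.  10.  88.   0.  82. -79.] F [1.2 0.1 0.7] gap 85.9
ROW [0.005, 0.2142, -0.1507] [-42.28, 0.94, 0.15]
```

{"op": "carry_out", "data": {
  "commands": [0.005,0.2142,-0.1507,-42.3,0.9,0,-1,0.005,0.2142,-0.1507,-42.3,0.9,0,-1,0.005,0.2142,-0.1507,-42.3,0.9,0,-1,0.005,0.2142,-0.1507,-42.3,0.9,0,-1,0.005,0.2142,-0.1507,-42.3,0.9,0,-1,0.005,0.2142,-0.1507,-42.3,0.9,0,-1,0.005,0.2142,-0.1507,-42.3,0.9,0,-1]
}}

```text
time: 14.6
tool_pos: [575.0, 58.5, 199.6]
tcp_rot: [-104.5, 89.8, -97.3]
ft_force: [0.4, -0.5, -0.4]
finger_gap: 85.5
```

```bash
cat > lug.py <<'E'
from h import *
th=np.radians(15.3); Rm=np.array([[np.cos(th),-np.sin(th)],[np.sin(th),np.cos(th)]])
for n in("top","scene"):
    p,d=optics.snapshot(n); g=cv2.cvtColor(p,cv2.COLOR_RGB2GRAY).astype(np.float32)
    P=cloud(n,d);b=(P[...,:2]-[583.9,-243.9])@Rm
    m=(abs(b[...,0])<68)&(abs(b[...,1])<112)&(P[...,2]>46)&(P[...,2]<54)
    c,wh,a=rect(P[m][:,:2]); print(n,"box",c,wh,a)
    for nm,s,A in(("L",1,np.arange(-40,41,5)),("R",-1,np.arange(-130,-49,5))):
        cc=c+Rm@[0,45*s]; row=[]
        for rr in(22,24,26): 
            q=np.c_[np.array([cc+Rm@[rr*np.cos(t),rr*np.sin(t)] for t in np.radians(A)]),np.full(len(A),57)]
            uv=proj(n,q).astype(np.float32); row.append(cv2.remap(g,uv[:,:1],uv[:,1:],cv2.INTER_CUBIC)[:,0])
        print(nm," ".join(f"{a}:{x:.0f}" for a,x in zip(A,np.mean(row,0))))
E
python3 lug.py; python3 -c "
from h import *
goal((575,185,110),97.3)"
```

```text
top box [ 580.6 -246.5] [109.7 199.6] 15.32
L -40:97 -35:97 -30:94 -25:91 -20:86 -15:78 -10:65 -5:54 0:50 5:53 10:62 15:77 20:90 25:95 30:93 35:90 40:84
R -130:99 -125:98 -120:98 -115:96 -110:91 -105:84 -100:75 -95:69 -90:68 -85:73 -80:81 -75:88 -70:93 -65:96 -60:96 -55:95 -50:95
scene box [ 587.4 -241.9] [115.  201.4] 14.67
L -40:111 -35:110 -30:107 -25:102 -20:92 -15:79 -10:65 -5:54 0:48 5:48 10:54 15:64 20:72 25:78 30:80 35:77 40:74
R -130:45 -125:47 -120:52 -115:57 -110:59 -105:58 -100:58 -95:60 -90:66 -85:73 -80:83 -75:91 -70:98 -65:104 -60:108 -55:110 -50:113
t 14.7 tcp [575.1  58.3 199.8] yaw 97.2 j [  1.   6.  93.  -0.  82. -96.] F [ 0.  -0.1  0.2] gap 85.8
ROW [0.0895, 0.126, 0.0158] [-0.13, -0.03, 0.16]
```

Left is at 0° and right at about -91°, so both dials are set. Now the guard.

{"op": "carry_out", "data": {
  "commands": [0.0895,0.126,0.0158,0,0,0,-1,0.0895,0.126,0.0158,0,0,0,-1,0.0895,0.126,0.0158,0,0,0,-1,0.0895,0.126,0.0158,0,0,0,-1,0.0895,0.126,0.0158,0,0,0,-1]
}}

```text
time: 15.32
tool_pos: [575.8, 183.8, 110.6]
tcp_rot: [-84.4, 89.8, -77.3]
ft_force: [0.9, -0.2, 0.1]
finger_gap: 85.4
```

```bash
python3 - <<'E'
from h import *
goal((575.3,185.2,43),97.3)
p,d=optics.snapshot("scene"); u,v=proj("scene",[575,185,60])[0].astype(int)
cv2.imwrite("pics/g.png",cv2.resize(p[v-35:v+25,u-40:u+40,::-1],(800,600),interpolation=cv2.INTER_CUBIC))
E
```

```text
t 15.325 tcp [575.8 183.8 110.6] yaw 97.1 j [ 13.  14.  93.  -0.  73. -84.] F [ 0.9 -0.2  0.1] gap 85.4
ROW [0.0676, 0.0017, -0.0003] [-0.21, 0.02, 0.19]
```

View pics/g.png

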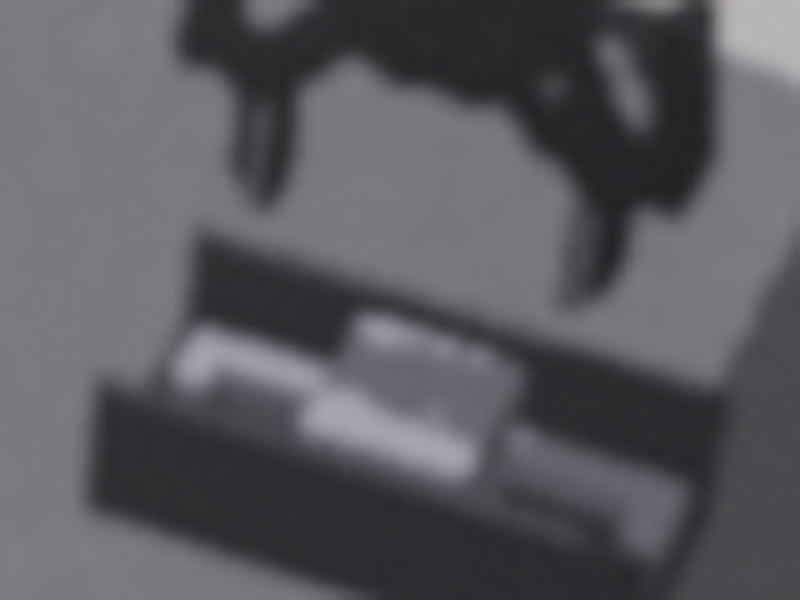

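The fingers at (262,200) and (590,290) straddle the block, at (430,390), evenly and in line with the cradle. I go down and grip.

{"op": "carry_out", "data": {
  "commands": [0.067,0.001,0,0,0,0,-1,0.067,0.001,0,0,0,0,-1,0.067,0.001,0,0,0,0,-1,0.067,0.001,0,0,0,0,-0.2,0.067,0.001,0,0,0,0,0,0.067,0.001,0,0,0,0,0.2,0.067,0.001,0,0,0,0,0.3,0.067,0.001,0,0,0,0,0.3,0.067,0.001,0,0,0,0,0.3],
  "grip_force": 50
}}

```text
time: 16.5
tool_pos: [577.8, 184.9, 46.7]
tcp_rot: [-27.8, 89.7, -20.7]
ft_force: [-0.6, -1.0, 7.5]
finger_gap: 48.7
```

```bash
python3 -c "
from h import *
print(sense()['wrist_torque'])
goal((575.3,185.2,140),97.3)"
```

```text
[ 0.05497942  0.16982601 -0.00047346]
t 16.5 tcp [577.8 184.9  46.7] yaw 97.1 j [ 13.  19.  95.  -0.  66. -84.] F [-0.6 -1.   7.5] gap 48.7
ROW [-0.0933, 0.0003, -0.002] [-0.22, 0.29, 0.15]
```

{"op": "carry_out", "data": {
  "commands": [-0.01,0,0,0,0,0,0.3,-0.025,0,0,0,0,0,0.3,-0.045,0,0,0,0,0,0.3,-0.065,0,0,0,0,0,0.3,-0.08,0,0,0,0,0,0.3,-0.09,0,0,0,0,0,0.3,-0.09,0,0,0,0,0,0.3]
}}

```text
time: 17.38
tool_pos: [577.8, 185.3, 137.7]
tcp_rot: [-20.7, 89.6, -13.7]
ft_force: [-1.1, 0.6, -1.5]
finger_gap: 49.1
```

```bash
python3 -c "
from h import *
goal((520,-18,110),105.3)"
```

```text
t 17.375 tcp [577.8 185.3 137.7] yaw 97.1 j [ 13.  13.  92.  -0.  75. -84.] F [-1.1  0.6 -1.5] gap 49.1
ROW [0.0276, -0.1945, -0.0826] [-8.22, 0.37, 0.17]
```

{"op": "carry_out", "data": {
  "commands": [0.005,-0.032,-0.014,-1.4,0,0,0.3,0.01,-0.065,-0.028,-2.8,0.1,0,0.3,0.015,-0.097,-0.042,-4.2,0.2,0.1,0.3,0.02,-0.13,-0.055,-5.6,0.3,0.1,0.3,0.025,-0.163,-0.069,-7,0.37,0.15,0.3,0.0276,-0.1945,-0.0826,-8.2,0.37,0.15,0.3,0.0276,-0.1945,-0.0826,-8.2,0.37,0.15,0.3,0.0276,-0.1945,-0.0826,-8.2,0.37,0.15,0.3]
}}

```text
time: 18.38
tool_pos: [519.7, -17.7, 109.5]
tcp_rot: [153.1, 90.0, 168.3]
ft_force: [0.2, 0.7, -2.1]
finger_gap: 49.2
```

```bash
python3 -c "
from h import *
goal((520,-18,39),105.3)"
```

```text
t 18.375 tcp [519.7 -17.7 109.5] yaw 105.2 j [  -8.    2.  107.    0.   71. -113.] F [ 0.2  0.7 -2.1] gap 49.2
ROW [0.0705, -0.0003, 0.0002] [-0.07, -0.04, -0.02]
```

{"op": "carry_out", "data": {
  "commands": [0.02,0,0,0,0,0,0.3,0.04,0,0,0,0,0,0.3,0.055,0,0,0,0,0,0.3,0.063,0,0,0,0,0,0.3,0.067,0,0,0,0,0,0.3,0.07,0,0,0,0,0,0.3,0.0715,0,0,0,0,0,0.3,0.0715,0,0,0,0,0,0.3]
}}

```text
time: 19.38
tool_pos: [520.1, -17.8, 38.8]
tcp_rot: [11.7, 90.0, 26.9]
ft_force: [-1.4, 1.0, 2.3]
finger_gap: 49.0
```

{"op": "carry_out", "data": {
  "commands": [0,0,0,0,0,0,0,0,0,0,0,0,0,-0.5,0,0,0,0,0,0,-1,0,0,0,0,0,0,-1,-0.03,0,0,0,0,0,-1,-0.06,0,0,0,0,0,-1,-0.06,0,0,30,0,0,-1,-0.06,0,0,90,0,0,-1,-0.06,0,0,90,0,0,-1,-0.06,0,0,90,0,0,-1,-0.06,0,0,90,0,0,-1,-0.06,0,0,90,0,0,-1]
}}

```text
time: 20.88
tool_pos: [520.2, -17.8, 98.8]
tcp_rot: [58.8, 90.0, 9.2]
ft_force: [-0.4, -0.5, -0.5]
finger_gap: 85.4
```

{"op": "carry_out", "data": {
  "commands": [0,0,0,27.5,0,0,-1,0,0,0,27.5,0,0,-1,0,0,0,27.5,0,0,-1,0,0,0,27.5,0,0,-1]
}}

```text
time: 21.38
tool_pos: [520.2, -17.8, 98.8]
tcp_rot: [91.2, 90.0, 14.1]
ft_force: [-0.1, 1.2, 0.6]
finger_gap: 85.6
```

```bash
python3 - <<'E'
from h import *
goal((520.1,-17.8,36),15.2)
p,d=optics.snapshot("scene"); u,v=proj("scene",[520,-18,40])[0].astype(int)
cv2.imwrite("pics/i.png",cv2.resize(p[v-40:v+20,u-40:u+40,::-1],(800,600),interpolation=cv2.INTER_CUBIC))
E
```

```text
t 21.375 tcp [520.2 -17.8  98.8] yaw 13.0 j [ -8.   3. 107.   0.  70. -21.] F [-0.1  1.2  0.6] gap 85.6
ROW [0.0628, -0.0001, 0.0] [-2.25, -0.0, -0.02]
```

View pics/i.png

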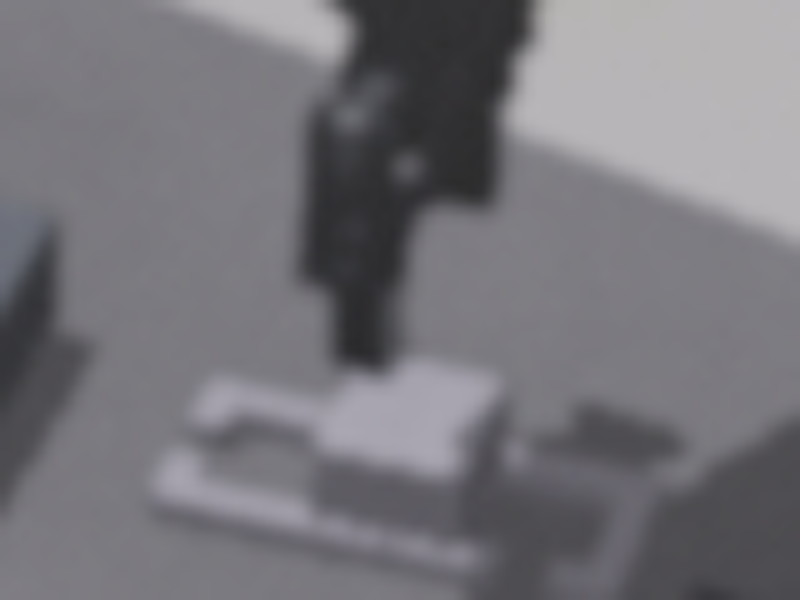

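The guard lies flat on the bench, with its block at (410,420) and its end notch at the left (190,430), towards the box. The fingers are above it, ready to take its x faces.

{"op": "carry_out", "data": {
  "commands": [0.03,0,0,-2.2,0,0,-1,0.062,0,0,-2.2,0,0,-1,0.062,0,0,-2.2,0,0,-1,0.062,0,0,-2.2,0,0,-1,0.062,0,0,-2.2,0,0,-0.2,0.062,0,0,-2.2,0,0,0,0.062,0,0,-2.2,0,0,0.2,0.062,0,0,-2.2,0,0,0.3,0.062,0,0,-2.2,0,0,0.3,0.062,0,0,-2.2,0,0,0.3],
  "grip_force": 50
}}

```text
time: 22.68
tool_pos: [521.1, -18.0, 38.3]
tcp_rot: [65.6, 89.9, -9.1]
ft_force: [-2.9, 0.4, 6.5]
finger_gap: 50.9
```

```bash
python3 -c "
from h import *
print(sense()['wrist_torque'])
goal((520.1,-17.8,150),15.2)"
```

```text
[-0.0396395   0.50497932  0.00694739]
t 22.675 tcp [521.1 -18.   38.3] yaw 15.3 j [ -8.   8. 109.  -0.  63. -23.] F [-2.9  0.4  6.5] gap 50.9
ROW [-0.1117, -0.0007, -0.0003] [0.07, 0.05, -0.11]
```

{"op": "carry_out", "data": {
  "commands": [-0.01,0,0,0,0,0,0.3,-0.03,0,0,0,0,0,0.3,-0.055,0,0,0,0,0,0.3,-0.08,0,0,0,0,0,0.3,-0.105,0,0,0,0,0,0.3,-0.122,0,0,0,0,0,0.3,-0.122,0,0,0,0,0,0.3]
}}

```text
time: 23.55
tool_pos: [521.9, -18.0, 162.0]
tcp_rot: [66.8, 89.7, -7.9]
ft_force: [0.9, -0.2, -2.3]
finger_gap: 51.1
```

```bash
python3 -c "
from h import *
goal((584.1,-244.5,160),15.5)"
```

```text
t 23.55 tcp [521.9 -18.  162. ] yaw 15.3 j [ -8.  -1. 104.  -0.  77. -23.] F [ 0.9 -0.2 -2.3] gap 51.1
ROW [0.0025, 0.0003, 0.2348] [-0.23, 0.12, -0.28]
```

{"op": "carry_out", "data": {
  "commands": [0,0,0.035,0,0,0,0.3,0,0,0.07,0,0,0,0.3,0,0,0.105,0,0,0,0.3,0,0,0.14,0,0,0,0.3,0.002,0,0.175,0,0.1,-0.2,0.3,0.002,0,0.21,-0.2,0.1,-0.2,0.3,0.0025,0.0003,0.228,-0.2,0.1,-0.3,0.3,0.0025,0.0003,0.2348,-0.2,0.1,-0.3,0.3,0.0025,0.0003,0.2348,-0.2,0.1,-0.3,0.3,0.0025,0.0003,0.2348,-0.2,0.1,-0.3,0.3]
}}

```text
time: 24.8
tool_pos: [584.0, -243.3, 159.9]
tcp_rot: [-105.8, 90.0, 179.7]
ft_force: [-0.3, 0.9, -2.9]
finger_gap: 51.0
```

```bash
python3 - <<'E'
from h import *
goal((584.1,-244.5,131),15.5)
p,d=optics.snapshot("scene"); u,v=proj("scene",[584,-244,90])[0].astype(int)
cv2.imwrite("pics/j.png",cv2.resize(p[v-40:v+35,u-50:u+50,::-1],(800,600),interpolation=cv2.INTER_CUBIC))
E
```

```text
t 24.8 tcp [ 584.  -243.3  159.9] yaw 15.5 j [-27.  16.  86.  -0.  79. -43.] F [-0.3  0.9 -2.9] gap 51.0
ROW [0.0289, -0.0002, 0.0011] [0.02, -0.01, 0.02]
```

View pics/j.png

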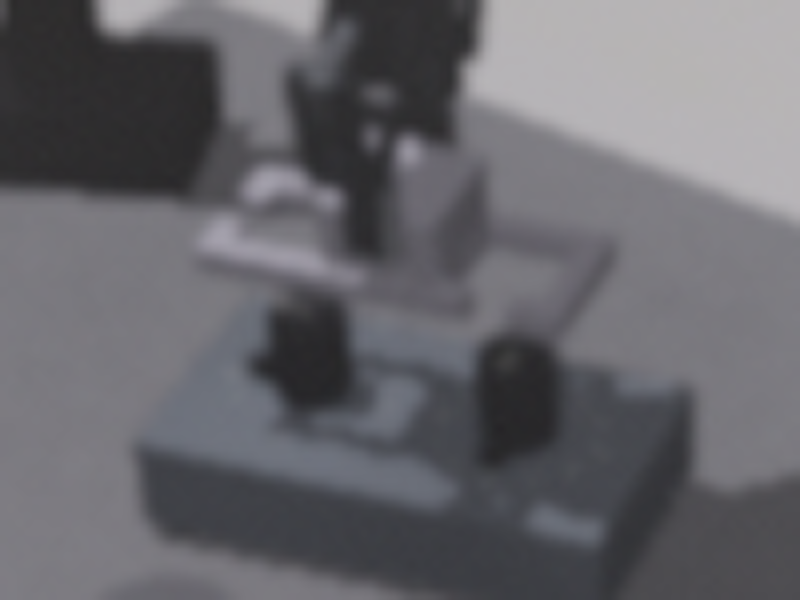

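The guard hangs level above the box, its openings over the dials at (310,345) and (515,400), its end notch at the right end. I lower it in stages and watch the force.

{"op": "carry_out", "data": {
  "commands": [0.012,0,0.001,0,0,0,0.3,0.024,0,0.001,0,0,0,0.3,0.034,0,0.001,0,0,0,0.3,0.042,0,0.001,0,0,0,0.3,0.042,0,0.001,0,0,0,0.3]
}}

```text
time: 25.48
tool_pos: [583.7, -244.1, 116.8]
tcp_rot: [-126.1, 89.9, 159.4]
ft_force: [0.8, -0.6, -2.5]
finger_gap: 51.1
```

```bash
python3 - <<'E'
from h import *
print(sense()['wrist_torque'])
goal((584.1,-244.5,88.3),15.5)
E
```

```text
[-0.01091681 -0.00256803 -0.01402016]
t 25.475 tcp [ 583.7 -244.1  116.8] yaw 15.5 j [-27.  18.  88.  -0.  74. -43.] F [ 0.8 -0.6 -2.5] gap 51.1
ROW [0.0285, 0.0004, 0.0006] [0.02, -0.07, 0.1]
```

No contact, and the dial tops are already about 11 mm into the openings. I go on down.

{"op": "carry_out", "data": {
  "commands": [0.008,0.0003,0.0003,0,0,0,0.3,0.014,0.0003,0.0003,0,0,0,0.3,0.017,0.0003,0.0003,0,0,0,0.3,0.017,0.0003,0.0003,0,0,0,0.3]
}}

```text
time: 25.98
tool_pos: [583.8, -244.2, 99.4]
tcp_rot: [-127.8, 89.8, 157.8]
ft_force: [-0.3, -0.8, -1.8]
finger_gap: 50.7
```

{"op": "carry_out", "data": {
  "commands": [0.003,0,0,0,0,0,0.3,0.006,0,0,0,0,0,0.3,0.009,0,0,0,0,0,0.3,0.0105,0,0,0,0,0,0.3,0.0105,0,0,0,0,0,0.3]
}}

```text
time: 26.6
tool_pos: [583.7, -244.1, 88.8]
tcp_rot: [-127.2, 89.8, 158.3]
ft_force: [1.0, 0.2, -2.1]
finger_gap: 51.0
```

```bash
python3 - <<'E'
from h import *
print(sense()['wrist_torque'])
goal((584.1,-244.5,88.3),15.5)
E
```

```text
[-0.00729992  0.07904295 -0.00312112]
t 26.6 tcp [ 583.7 -244.1   88.8] yaw 15.5 j [-27.  20.  88.  -0.  72. -43.] F [ 1.   0.2 -2.1] gap 51.0
ROW [0.0005, 0.0002, 0.0004] [0.03, -0.1, 0.13]
```

{"op": "carry_out", "data": {
  "commands": [0.001,0,0,0,0,0,0.3,0.002,0,0,0,0,0,0.3,0.002,0,0,0,0,0,0.3]
}}

```text
time: 26.98
tool_pos: [583.9, -244.2, 88.4]
tcp_rot: [-125.9, 89.9, 159.6]
ft_force: [-6.4, 2.5, 8.1]
finger_gap: 51.1
```

Contact is at 88.4 mm, and seated should be 88.3 mm. I release and withdraw.

{"op": "carry_out", "data": {
  "commands": [0,0,0,0,0,0,0.1,0,0,0,0,0,0,-0.4,0,0,0,0,0,0,-1,0,0,0,0,0,0,-1,-0.03,0,0,0,0,0,-1,-0.08,0,0,0,0,0,-1,-0.112,0,0,0,0,0,-1,-0.112,0.05,-0.3,0,0,0,-1,-0.112,0.05,-0.3,0,0,0,-1,-0.112,0.05,-0.3,0,0,0,-1,-0.112,0.05,-0.3,0,0,0,-1,-0.112,0.05,-0.3,0,0,0,-1]
}}

```text
time: 28.48
tool_pos: [551.5, 60.3, 200.9]
tcp_rot: [-136.5, 89.9, 149.0]
ft_force: [0.2, 0.2, 0.0]
finger_gap: 85.7
```

```bash
python3 - <<'E'
from h import *
s=sense(); print(s["tool_pos"],s["ft_force"],s["time"])
th=np.radians(15.4); Rm=np.array([[np.cos(th),-np.sin(th)],[np.sin(th),np.cos(th)]]); o=[]
for n in("top","scene"):
    p,d=optics.snapshot(n); P=cloud(n,d); b=(P[...,:2]-[583.9,-243.9])@Rm
    inb=(abs(b[...,0])<68)&(abs(b[...,1])<112)
    m=inb&(P[...,2]>44)&(P[...,2]<66); print(n,"box",rect(P[m][:,:2]))
    g=inb&(p.astype(int).min(-1)>135)&(P[...,2]>55); v,u=np.nonzero(g)
    print("guard",g.sum(),rect(P[g][:,:2]))
    h=g&(P[...,2]<66); print("plate z",P[h][:,2].mean().round(1), np.linalg.lstsq(np.c_[P[h][:,:2]-[584,-244],np.ones(h.sum())],P[h][:,2],rcond=None)[0].round(4)); t=g&(P[...,2]>80);print("block z",P[t][:,2].mean().round(1),rect(P[t][:,:2]))
    u,v=proj(n,[584,-244,60])[0].astype(int); o.append(cv2.resize(p[v-35:v+35,u-40:u+40,::-1],(400,350),interpolation=cv2.INTER_CUBIC))
cv2.imwrite("pics/k.png",np.hstack(o))
E
```

```text
[551.54873104  60.28273382 200.89918932] [0.22092105 0.1559493  0.04942266] 28.475
top box (array([ 580.6, -246.8]), array([109.8, 200.8]), np.float32(15.32))
guard 376 (array([ 581.2, -246.9]), array([ 59.3, 148.2]), np.float32(16.13))
plate z 60.1 [-9.00000e-03 -1.10000e-03  6.00933e+01]
block z 89.9 (array([ 580.7, -247.4]), array([47.8, 51. ]), np.float32(-73.93))
scene box (array([ 588. , -241.4]), array([115.3, 202.8]), np.float32(15.31))
guard 232 (array([ 585.7, -243. ]), array([ 65.8, 151.4]), np.float32(17.28))
plate z 59.9 [1.51000e-02 8.60000e-03 5.96226e+01]
block z 90.2 (array([ 585.9, -241.6]), array([50.5, 55.6]), np.float32(-73.14))
```

View pics/k.png

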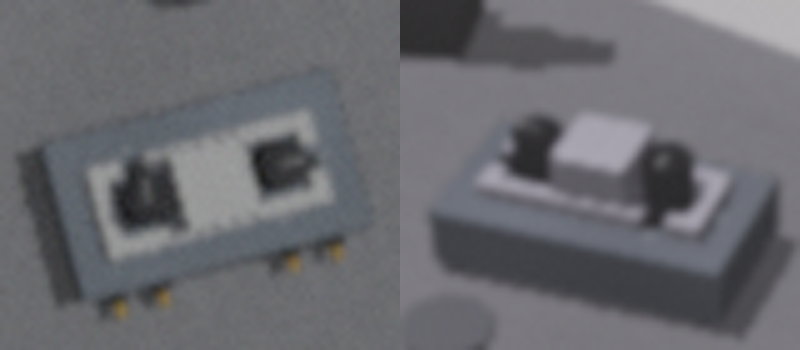

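The guard sits flat over both dials. The left lug is in the far-rim notch, at (655,215) on the right, and the right lug is in the end notch, at (315,165) on the left. The plate's top measures 60 mm, and it is centred within 1 mm in the top view.

```bash
python3 -c "
from h import *
print(order.hand_in())"
```

```text
the job is handed in; nothing more can be done
None
```

The job is done and handed in at about 28.6 s. I set both dials, took the guard from its cradle by its y faces, put it down on the free bench, regripped it by its x faces and lowered it onto the box.

**Dials:** I set the left dial in two turns, because the first left it at about +20°. Before the guard went on, the left lug read about 0° and the right about -91°, the right one less clearly in the scene camera. I did not measure the angles again afterwards, but the last picture shows each lug in its notch.

**Guard:** My last checks:

| Check | Result |
|---|---|
| Plate top height | 60 mm in both cameras (seated is 60 mm) |
| Offset from the box's centre | about 1 mm in the top camera, about 3 mm in the scene camera |
| Yaw against the box | about 1° in the top camera, 2° in the scene camera |
| Tilt | about 0.01 rad in both cameras, near the noise |

**Robot:** It stood clear, touching nothing, with its force reading near zero.

**Disagreement:** The two cameras differed by about 5–9 mm in where they placed the box. I took the dial positions from gripping them, which fell between the two.

**Other things on the bench:** The arm did not come near the drill, multimeter, spool or screwdriver. I did not measure their positions again at the end.

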